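# Clear the mesh press console and key in its start sequence

## Task

First take the wooden form that was left standing on the press console and stand it upright, centred, on the empty cork pad of the form board. Then press these console keys fully down, one at a time and in this order: the square key, the cross-shaped key, the large round key; after that slide the clear guard all the way to its end stop and press the long bar key it was covering. Never press the small round key, and leave the reel, the other forms, the pliers, the jar and the mug where they are.

Things in the scene. Friction and masses are not known exactly. Their poses are not given: they have to be found in the camera images.
- console: grey fixed console, deck 240 (x) x 360 (y) x 45 mm high; origin under the deck's centre, z up, -x edge nearest the robot. Key row at x = -70 mm, four places at y = -120, -40, 40, 120 mm; steel guide posts 14 mm thick, 47 mm above the deck, halfway between them. Guard track along y at x = +60 mm, 92 mm wide over its 8 mm high rails
- feed_head (a point): top centre of the green feed head fixed along the console's right end: 200 (console x) x 70 (y) mm, 170 mm high, from y = -200 to -270 mm of the console, a tall obstacle
- guard (a joint): travel of the guard in m along the console's +y: 0 fully over the bar key, 0.110 at its end stop; stays where it is left, about 1.5 N friction
- guard_grip (a point): top centre of the aluminium fin on the guard. The guard is a clear plastic bridge 78 (console x) x 90 (console y) mm, its flat top 38 mm above the deck; the fin on it is 14 (x) x 60 (y) x 28 mm tall, its top 66 mm above the deck. This point moves with the guard; axes as the console's
- key_square_top (a point): the square key: centre of its flat top face, 40 x 40 mm, on a 54 x 54 x 12 mm black base in one of four places of the key row. The top stands 24 mm above the console deck (69 mm above the table) when up; z up, x and y as the console's
- key_cross_top (a point): the cross-shaped key: centre of its flat top face, two crossed bars 46 x 15 mm (a plus sign seen from above), on a 54 x 54 x 12 mm black base in one of four places of the key row. The top stands 24 mm above the console deck (69 mm above the table) when up; z up, x and y as the console's
- key_round_top (a point): the large round key: centre of its flat top face, 44 mm diameter, on a 54 x 54 x 12 mm black base in one of four places of the key row. The top stands 24 mm above the console deck (69 mm above the table) when up; z up, x and y as the console's
- key_small_top (a point): the small round key: centre of its flat top face, 22 mm diameter, on a 54 x 54 x 12 mm black base in one of four places of the key row. The top stands 24 mm above the console deck (69 mm above the table) when up; z up, x and y as the console's
- key_bar_top (a point): the long bar key: centre of its flat top face, 26 (x) x 70 (y) mm, in the guard track at y = -100 mm, under the clear guard at the start. The top stands 24 mm above the console deck (69 mm above the table) when up; z up, x and y as the console's
- form: pale wooden form: plain cylinder 52 mm diameter, 100 mm tall, bevelled top edge, 0.18 kg or so; at the start it stands on the console deck in the guard's track. Origin at the centre of its underside, z up its axis
- board: dark wooden form board fixed on the table, 110 (x) x 310 (y) x 18 mm high; origin under its centre; three places in a row along its y at -95, 0 and 95 mm: two hold forms, one has the empty cork pad
- pad: the empty cork pad, 64 mm diameter, 3 mm thick, lying on the board; origin at the centre of its underside (top 3 mm higher)
- tall_form: bystander on the board: wooden form tapering from 56 to 44 mm diameter, 140 mm tall; origin under its centre
- dome_form: bystander on the board: domed wooden form 60 mm diameter, 72 mm tall; origin under its centre
- spool: bystander on the console deck between key row and guard track: copper reel 44 mm diameter, 44 mm tall, standing; origin under its centre
- pliers: bystander: pliers lying on the table before the console, about 160 x 50 x 14 mm; origin under the pivot's middle, jaws to +x
- jar: bystander: glass jar 70 mm diameter, 90 mm tall, beyond the console
- mug: bystander: blue mug 80 mm diameter, 90 mm tall, beyond the console
- key_square (a joint): travel of the square key in m: 0 up, 0.008 fully down; it springs back, about 3 N to start and 6 N fully down
- key_cross (a joint): travel of the cross-shaped key in m: 0 up, 0.008 fully down; it springs back, about 3 N to start and 6 N fully down
- key_round (a joint): travel of the large round key in m: 0 up, 0.008 fully down; it springs back, about 3 N to start and 6 N fully down
- key_bar (a joint): travel of the long bar key in m: 0 up, 0.008 fully down; it springs back, about 3 N to start and 6 N fully down
- key_small (a joint): travel of the small round key in m: 0 up, 0.008 fully down; it springs back, about 3 N to start and 6 N fully down

How it is judged:
On the way, in this order (a step that is already met when the one before it is completed fails the run):
1. the form stands upright on the empty cork pad, released (horizontal distance between form and pad below 0.02 m and angle between form's own z axis and vertical below 0.1 rad and z of form in the frame of pad below 0.008 m and contact force between the fingers and form below 0.05 N), for 0.2 s.
2. the square key is pressed fully down (value of joint key_square above 0.006 m), for 0.1 s.
3. the cross-shaped key is pressed fully down (value of joint key_cross above 0.006 m), for 0.1 s.
4. the large round key is pressed fully down (value of joint key_round above 0.006 m), for 0.1 s.
5. the guard is slid to its end stop (value of joint guard above 0.106 m), for 0.1 s.
6. the long bar key is pressed fully down (value of joint key_bar above 0.006 m), for 0.1 s.
At the end, for the whole second after the job is handed in: the form stands upright and still on the cork pad, its centre within 20 mm of the pad's, the guard is within 6 mm of its end stop, and all the keys have sprung back up (within 2 mm) (all of step 1 and linear speed of form below 0.02 m/s and value of joint guard above 0.104 m and value of joint each of key_square, key_cross, key_round, key_bar, key_small below 0.002 m); the robot touches nothing.
It fails at once if the small round key is pressed (value of joint key_small above 0.004 m).
It fails at once if two keys are held down at once (value of joint each of key_square, key_cross above 0.004 m or value of joint each of key_square, key_round above 0.004 m or value of joint each of key_square, key_bar above 0.004 m or value of joint each of key_cross, key_round above 0.004 m or value of joint each of key_cross, key_bar above 0.004 m or value of joint each of key_round, key_bar above 0.004 m).
It fails at once if the bar key is pressed before the guard is fully open (value of joint key_bar above 0.004 m and value of joint guard below 0.104 m).
It fails at once if the guard is moved open while the form is not yet on the cork pad (value of joint guard above 0.035 m and horizontal distance between form and pad above 0.04 m).
It fails at once if a bystander (other forms, copper reel, pliers, jar, mug) is shifted by more than 25 mm, or one of them or the form is knocked over (distance of any of tall_form, dome_form, spool, pliers, jar, mug from where it was at the start of the episode above 0.025 m or angle between any of tall_form, dome_form, spool, pliers, jar, mug, form's own z axis and vertical above 0.5 rad).
It also fails if it takes over 70 s, if anything falls off the work surface, if the arm or the gripper's body presses on something with over 40 N, if the wrist force passes 120 N, or if a joint passes its speed limit or range.

## Robot

A 6-joint arm with a two-finger parallel gripper is mounted at the origin on the work surface. World frame = base frame: x ahead of the robot, y to its left, z up, the work surface at z = 0. Lengths are in m, angles in rad, forces in N, time in s.
With the tool pointing down it reaches from about 0.25 to 0.8 m from the base axis. Payload 8.5 kg.
Tool frame: the origin (TCP) lies midway between the tips of the shut fingers; the grasp point (between the pads) lies 19 mm behind it (env.grasp_offset is the distance from the TCP to the grasp point, in m); z points along the fingers, y is the line along which they close (so a half turn about z gives the same grasp; the last joint's range is limited). The gripper opens to 85 mm and grips with 20 to 120 N. Pads are 22 mm wide; open, the fingers measure 114 mm over their backs; the gripper's body (76 mm by 85 mm) begins 54 mm behind the grasp point. The pads swing forward as they close: fully open they stand 13 mm farther back than shut.
Start: joints at [-1.181, 0.238, -0.013, 1.319, 0, 1.571], TCP at [0.199, -0.486, 0.231] pointing down, gripper open.
Joint ranges: [-2.66, 2.66], [-1.03, 1.9], [-1.14, 1.46], [-1.82, 2.27], [-1.45, 1.34], [-3.14, 3.14]. Speed limits (rad/s): [2.22, 2.22, 2.79, 3.14, 3.14, 3.14].

## Interface

Orientations are given as a unit quaternion [w, x, y, z].
In Python, from station import env gives the robot as it stands.
- The arm moves only by the shell command python3 -m pendant 'ROWS' [OPENING] [FORCE]. ROWS is JSON, a list that holds one entry, the list of rows, each a list of 4 numbers: the shift along the tool's x, y, z in m, then the turn about the tool's z in rad. In form: [[[tx, ty, tz, roll], ...]]. A call has 1 to 10 rows; each row shifts and turns the commanded pose from where the row before left it, along the tool's axes as they then stand; what a row does not reach is not made up. A row lasts 1/10 s, in which the tool goes at most 50 mm and 8.59 degrees, less where a joint would pass 70% of its speed; a pose out of reach is approached as far as the arm can. A call is refused whole if a number of a shift passes 0.05 or a number of a turn 0.15, either way. A call with a gripper value outside its range is refused whole. OPENING is the opening in per cent of the stroke, from 0 (shut) to 100 (fully open), set as the call begins (- or left out, the last holds). The fingers move at their own pace and stop on an object; FORCE is the grip in N (left out, the last holds). Time passes only in rows, so rows that do not move let the fingers close. It gives the time, the measured TCP pose, the force, the opening and the grip force at its end, in the units of the state.
- env.read_state(): the state, without advancing time (a new reading comes with each control period).
- env.capture(name): name is "side" or "top"; returns a dict with "image" (400x640x3 uint8, red, green, blue), "fx", "fy", "cx", "cy" (pixels), "k1" (the pictures are not rectified: a ray, as slopes to the right and down, at radius r is drawn at 1 + k1 r^2 times it, then the intrinsics apply), "rvec" (rotation vector, rad) and "tvec" (3), from world to camera coordinates, as OpenCV has them. Camera axes: x right, y down, z forward; pixel columns grow to the right and rows downward; lengths in m; the calibration is good to about 2 mm. A picture is of the moment at which its call begins. There is no depth.
- env.finish_job(): hands the job in; it is judged then, once.
Trained networks look in the newest picture that a camera, given by its name, has taken for a name from the list of things; names that differ only in an ending like _2 or _b are one class to them, and where a whole thing is asked for, a point or a joint stands for the part that bears it (a point fixed in the world has none). Each returns a list of dicts, best first, with "p" (0 to 1); they miss things now and then, are a little off and sometimes report something else, mostly with a low value. They report only what shows in the picture. A call takes as long as a camera call.
- env.search_frame(camera, target): "pixel" ([column, row] in pixels, amid what is visible of it).
The state is a dict: "clock": time; "joint_positions": joint angles; "qvel": joint speeds; "effort": joint torques, N m; "position": TCP position; "tool_rot": TCP orientation; "contact_force": force on the tool from outside, world axes, zero at the start; "torque": the same for the moment, N m; "finger_gap": finger opening in m; "gripper_force": force on a finger pad.
Only numpy, scipy, OpenCV 4.12 (cv2) and the standard library are available. Lean on these libraries where they do the work, as an engineer would, in place of code of your own. Each camera call takes 0.05 s, during which the arm holds its last target. There are 200 camera calls.

## Working session

There is one attempt and no reset: what is moved stays moved. The work goes in short steps, Python scripts to look and compute and a shell command to move; the robot and the scene stay as the last step left them, time stands still between calls to the robot, and variables do not carry over. Pictures are saved under pics/ and viewed, at most 10 in all, crops included, and the job is handed in when it is done.

```bash
ls; mkdir -p pics
cat > h.py <<'E'
import numpy as np, cv2
from station import env
from scipy.optimize import least_squares
def cap(n,save=None):
    c=env.capture(n)
    if save: cv2.imwrite('pics/'+save,cv2.cvtColor(c['image'],cv2.COLOR_RGB2BGR))
    return c
def prm(c):
    K=np.array([[c['fx'],0,c['cx']],[0,c['fy'],c['cy']],[0,0,1.]])
    return K,np.array([c['k1'],0,0,0,0.]),np.array(c['rvec'],float),np.array(c['tvec'],float)
def proj(c,P):
    K,d,r,t=prm(c); return cv2.projectPoints(np.array(P,float).reshape(-1,1,3),r,t,K,d)[0].reshape(-1,2)
def ray(c,px):
    K,d,r,t=prm(c); R=cv2.Rodrigues(r)[0]
    u=cv2.undistortPoints(np.array(px,float).reshape(1,1,2),K,d).ravel()
    return -R.T@t, R.T@np.array([u[0],u[1],1.])
def atz(c,px,z):
    o,v=ray(c,px); return o+v*(z-o[2])/v[2]
def tri(cs,pxs):
    A=np.zeros((3,3));b=np.zeros(3)
    for c,p in zip(cs,pxs):
        o,v=ray(c,p); v=v/np.linalg.norm(v); M=np.eye(3)-np.outer(v,v); A+=M;b+=M@o
    return np.linalg.solve(A,b)
E
python3 - <<'E'
from h import *
np.set_printoptions(precision=3,suppress=True)
cs={n:cap(n,n+'0.png') for n in('side','top')}
for n,c in cs.items():
    o,_=ray(c,[320,200]); print(n,'cam at',o)
for t in ['console','feed_head','guard_grip','key_square_top','key_cross_top','key_round_top','key_small_top','key_bar_top','form','board','pad','tall_form','dome_form','spool','pliers','jar','mug']:
    print(t,[(n,[(np.round(d['pixel']).astype(int).tolist(),round(d['p'],2)) for d in env.search_frame(n,t)[:2]]) for n in cs])
print(env.read_state())
E
```

```text
pics
side cam at [0.134 0.755 0.889]
top cam at [ 0.343 -0.015  1.074]
console [('side', [([342, 202], 0.82)]), ('top', [([359, 226], 0.47)])]
feed_head [('side', [([344, 202], 0.78)]), ('top', [([378, 197], 0.65)])]
guard_grip [('side', [([331, 177], 0.6)]), ('top', [([387, 179], 0.73)])]
key_square_top [('side', [([374, 193], 0.72)]), ('top', [([391, 181], 0.59)])]
key_cross_top [('side', [([334, 224], 0.62)]), ('top', [([332, 216], 0.46)])]
key_round_top [('side', [([333, 175], 0.68), ([354, 210], 0.67)]), ('top', [([361, 223], 0.49), ([303, 206], 0.47)])]
key_small_top [('side', []), ('top', [([302, 207], 0.57)])]
key_bar_top [('side', [([354, 209], 0.43)]), ('top', [([327, 213], 0.72), ([358, 220], 0.7)])]
form [('side', [([304, 188], 0.92), ([342, 203], 0.62)]), ('top', [([353, 170], 0.77)])]
board [('side', [([272, 351], 0.8)]), ('top', [([220, 226], 0.88), ([208, 215], 0.4)])]
pad [('side', [([229, 324], 0.82)]), ('top', [([212, 182], 0.73)])]
tall_form [('side', [([268, 319], 0.56)]), ('top', [([208, 216], 0.71), ([340, 189], 0.4)])]
dome_form [('side', [([315, 347], 0.72)])
[... 184 characters left out ...]
, 204], 0.62), ([272, 351], 0.49)]), ('top', [([430, 295], 0.68)])]
jar [('side', [([180, 257], 0.88), ([230, 327], 0.19)]), ('top', [([245, 119], 0.85)])]
mug [('side', [([231, 189], 0.93)]), ('top', [([336, 104], 0.59)])]
{'clock': 1.8, 'joint_positions': array([-1.181,  0.238, -0.014,  1.319,  0.   ,  1.571]), 'qvel': array([-0.   , -0.   ,  0.001, -0.   , -0.   , -0.   ]), 'effort': array([ -0.   , -53.857,  34.669,   0.003,  -0.   ,   0.   ]), 'position': array([ 0.2  , -0.486,  0.231]), 'tool_rot': array([-0.   ,  0.981,  0.194,  0.   ]), 'contact_force': array([ 0.698, -0.628, -0.848]), 'torque': array([-0.037, -0.028, -0.   ]), 'gripper_force': 0.0, 'finger_gap': 0.08544717892419813}
```

Run:
```python
import cv2
for n,(a,b,w,h) in {'top0':(180,80,290,220),'side0':(140,120,320,260)}.items():
    i=cv2.imread(f'pics/{n}.png')[b:b+h,a:a+w]
    k=min(800/w,600/h);print(n,k)
    cv2.imwrite(f'pics/{n}z.png',cv2.resize(i,None,fx=k,fy=k,interpolation=cv2.INTER_CUBIC)[:600,:800])
```

```text
top0 2.727272727272727
side0 2.3076923076923075
```

View pics/top0z.png

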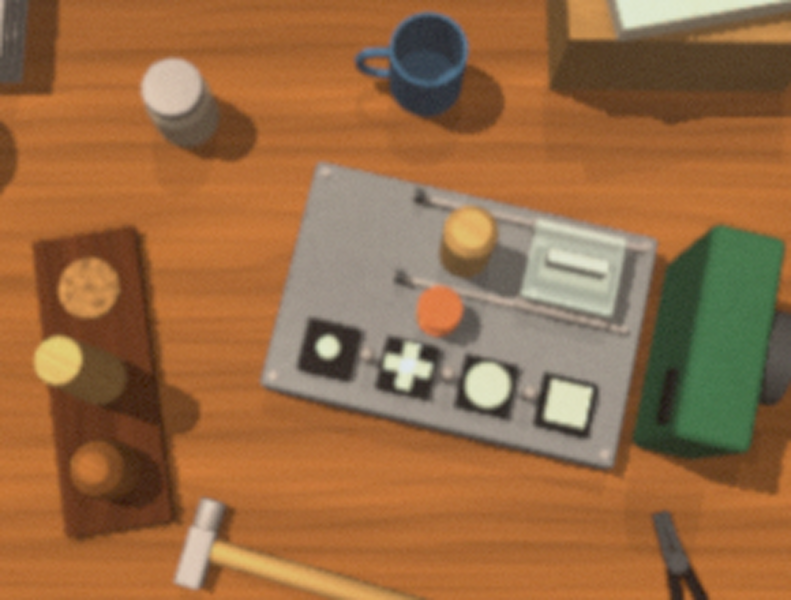

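View pics/side0z.png

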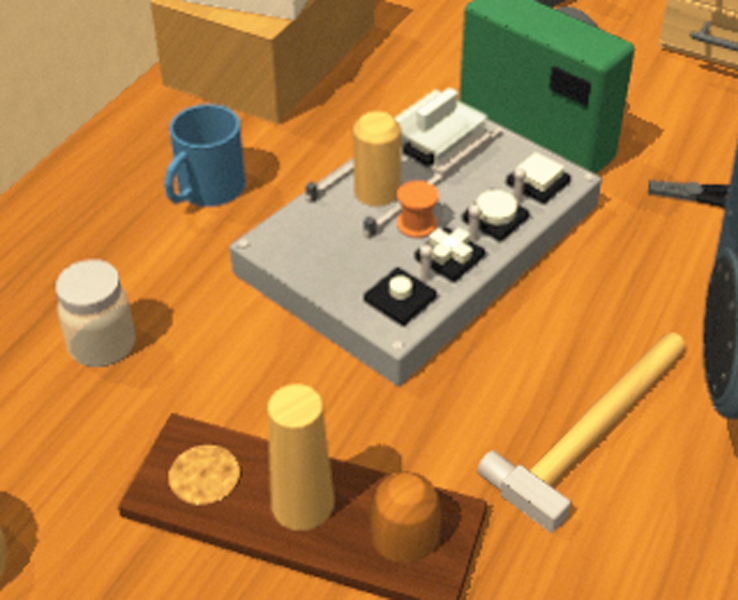

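The top view shows the keys left to right: small (327,347), cross (408,366), round (487,385), square (566,405). The form is at (470,232) and the guard fin at (577,262), with the pad top-left at (89,288) on the board. The side view agrees: pad (204,474), form top (377,125).

```bash
cat > fit.py <<'E'
from h import *
np.set_printoptions(precision=4,suppress=True)
C={n:cap(n) for n in('side','top')}
T=lambda p:np.array(p)/2.72727+[180,80]
S=lambda p:np.array(p)/2.30769+[140,120]
L=[[.12,.18,.045],[.12,-.18,.045],[-.12,-.18,.045],[-.12,.18,.045],[-.07,.12,.069],[-.07,.04,.069],[-.07,-.04,.069],[-.07,-.12,.069]]
tp=[(320,165),(655,240),(612,467),(265,382),(327,347),(408,366),(487,385),(566,405)]
sd=[(233,250),None,(600,183),(400,360),(400,287),(450,243),(497,208),(542,168)]
def w(q,P):
    c,s=np.cos(q[2]),np.sin(q[2]); P=np.array(P); return np.c_[q[0]+c*P[:,0]-s*P[:,1],q[1]+s*P[:,0]+c*P[:,1],P[:,2]]
def res(q,which='ts'):
    W=w(q,L);r=[]
    if 't' in which: r+=list((proj(C['top'],W)-[T(p) for p in tp]).ravel())
    if 's' in which:
        pr=proj(C['side'],W)
        for i,p in enumerate(sd):
            if p: r+=list(pr[i]-S(p))
    return r
for k in('t','s','ts'):
    f=least_squares(res,[.4,-.1,-.22],args=(k,),loss='soft_l1'); print(k,f.x,np.sqrt(np.mean(np.square(f.fun))))
q=f.x
print('resid',np.array(f.fun).reshape(-1,2).round(1).tolist())
names=dict(form=((470,230),(378,126),.145),fin=((577,260),(437,105),.111),pad=((89,288),(204,474),.021),spool=((440,308),(418,190),.089),tall=((58,361),(297,400),.158),dome=((97,468),(405,490),.09))
c,s=np.cos(q[2]),np.sin(q[2])
for n,(a,b,z) in names.items():
    X=tri([C['top'],C['side']],[T(a),S(b)]); d=X[:2]-q[:2]
    print(n,'tri',X,'top@z',atz(C['top'],T(a),z)[:2],'side@z',atz(C['side'],S(b),z)[:2],'console',[c*d[0]+s*d[1],-s*d[0]+c*d[1]])
for n,p in dict(square=(-.07,-.12,.069),cross=(-.07,.04,.069),round=(-.07,-.04,.069),bar=(.06,-.1,.069),grip=(.06,-.1,.111)).items(): print(n,w(q,[p])[0])
E
python3 fit.py
```

```text
t [ 0.5244 -0.0901 -0.2342] 1.0550820390898936
s [ 0.5254 -0.0851 -0.2276] 1.1583031423785348
ts [ 0.525  -0.0885 -0.233 ] 1.2539789394307372
resid [[-1.6, -2.3], [1.1, -0.6], [-0.4, 0.9], [-3.1, 0.7], [-0.4, -0.3], [-0.9, -0.3], [-0.5, -0.2], [0.1, -0.5], [-1.7, -2.1], [2.5, -2.2], [0.3, 0.3], [0.9, -1.1], [1.0, -0.1], [0.7, -1.7], [-0.1, 0.2]]
form tri [ 0.5844 -0.0917  0.1381] top@z [ 0.5823 -0.0912] side@z [ 0.5806 -0.0839] console [np.float64(0.05850727188460467), np.float64(0.01057715029843014)]
fin tri [ 0.5641 -0.1966  0.1038] top@z [ 0.5622 -0.1954] side@z [ 0.5605 -0.1879] console [np.float64(0.06299532771468881), np.float64(-0.096236209711254)]
pad tri [0.5535 0.2961 0.0182] top@z [0.5513 0.2946] side@z [0.5539 0.2978] console [np.float64(-0.061048327123868124), np.float64(0.3807196145054016)]
spool tri [ 0.5204 -0.0653  0.0939] top@z [ 0.5193 -0.0661] side@z [ 0.5248 -0.0701] console [np.float64(-0.009830600769723953), np.float64(0.021458529245709842)]
tall tri [0.4587 0.2783 0.1621] top@z [0.4577 0.279 ] side@z [0.4622 0.2759] console [np.float64(-0.14921722384900282), np.float64(0.34154712173509183)]
dome tri [0.3673 0.2621 0.0789] top@z [0.3646 0.2581] side@z [0.3666 0.2694] console [np.float64(-0.23440098607806714), np.float64(0.3046234987619491)]
square [ 0.4292 -0.1891  0.069 ]
cross [ 0.4661 -0.0334  0.069 ]
round [ 0.4477 -0.1112  0.069 ]
bar [ 0.5603 -0.1996  0.069 ]
grip [ 0.5603 -0.1996  0.111 ]
```

```bash
python3 -m pendant '[[[0,0,0,-0.135],[0,0,0,-0.135],[0,0,0,-0.135],[0,0,0,-0.135],[0,0,0,-0.135],[0,0,0,-0.135],[0,0,0,-0.138]]]' 85 40; python3 -m pendant '[[[0.035,0.02,0,0],[0.045,0.028,0,0],[0.045,0.028,0,0],[0.045,0.028,0,0],[0.045,0.028,0,0],[0.045,0.028,0,0],[0.045,0.028,0,0],[0.045,0.028,0,0],[0.045,0.028,0,0],[0.035,0.018,0,0]]]'
```

```text
clock: 2.6
position: [0.1995, -0.4856, 0.2313]
tool_rot: [-0.0, 0.783, 0.622, 0.0]
contact_force: [-0.8, 0.3, 0.1]
finger_gap: 0.0726
gripper_force: 0.0
clock: 3.6
position: [0.5385, -0.1424, 0.2312]
tool_rot: [0.0, 0.784, 0.621, 0.0]
contact_force: [0.6, -0.5, -0.1]
finger_gap: 0.0729
gripper_force: 0.0
```

```bash
cat >> h.py <<'E'
def togo(x,y,z=None):
    s=env.read_state();p=s['position'];w,a,b,c=s['tool_rot']
    from scipy.spatial.transform import Rotation as Ro
    R=Ro.from_quat([a,b,c,w]).as_matrix()
    d=R.T@(np.array([x,y,p[2] if z is None else z])-p)
    print('t',round(s['clock'],2),'pos',p.round(4),'yaw',round(float(np.arctan2(R[1,0],R[0,0])),4),'togo tool',d.round(4),'F',np.round(s['contact_force'],1),'gap',round(s['finger_gap'],4),'grip',round(s['gripper_force'],1))
E
python3 -c "
from h import *
togo(.583,-.09,.106)"
```

```text
t 3.6 pos [ 0.5385 -0.1424  0.2312] yaw 1.3389 togo tool [0.0612 0.0312 0.1252] F [ 0.6 -0.5 -0.1] gap 0.0729 grip 0.0
```

```bash
python3 -m pendant '[[[0.03,0.015,0,0],[0.014,0.006,0.02,0],[0,0,0.02,0],[0,0,0.02,0],[0,0,0,0],[0,0,0,0]]]'
python3 - <<'E'
from h import *
togo(.583,-.09,.106)
C={n:cap(n) for n in('side','top')}
V=np.vstack([C[n]['image'][r:r+150,c:c+200] for n,r,c in(('side',100,220),('top',110,280))])
cv2.imwrite('pics/a1.png',cv2.cvtColor(cv2.resize(V,None,fx=2,fy=2,interpolation=cv2.INTER_CUBIC),cv2.COLOR_RGB2BGR))
E
```

```text
clock: 4.2
position: [0.5671, -0.1067, 0.1716]
tool_rot: [-0.0, 0.785, 0.62, -0.0]
contact_force: [0.9, -0.8, 0.8]
finger_gap: 0.0724
gripper_force: 0.0
t 4.2 pos [ 0.5671 -0.1067  0.1716] yaw 1.3377 togo tool [0.0199 0.0116 0.0656] F [ 0.9 -0.8  0.8] gap 0.0724 grip 0.0
```

View pics/a1.png

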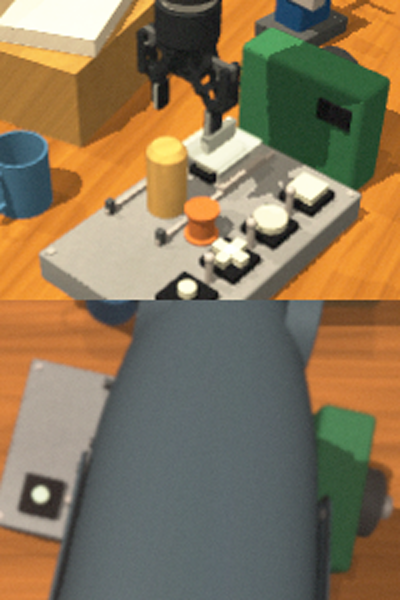

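The fingers are above the form and about 20 mm short of it in console y. I'll close that gap, then descend.

```bash
python3 -m pendant '[[[0.01,0.006,0,0],[0.01,0.006,0,0],[0,0,0,0],[0,0,0,0]]]'; python3 -c "
from h import *
togo(.583,-.09,.098)"
```

```text
clock: 4.7
position: [0.5839, -0.0894, 0.1713]
tool_rot: [-0.0, 0.784, 0.621, -0.0]
contact_force: [-0.2, 0.1, -0.6]
finger_gap: 0.0725
gripper_force: 0.0
t 4.7 pos [ 0.5839 -0.0894  0.1713] yaw 1.3388 togo tool [-0.0007 -0.0007  0.0733] F [-0.2  0.1 -0.6] gap 0.0725 grip 0.0
```

```bash
python3 -m pendant '[[[0,0,0.02,0],[0,0,0.02,0],[0,0,0.018,0],[0,0,0.015,0],[0,0,0,0],[0,0,0,0]]]'; python3 -m pendant '[[[0,0,0,0],[0,0,0,0],[0,0,0,0],[0,0,0,0],[0,0,0,0],[0,0,0,0],[0,0,0,0]]]' 40 40; python3 -c "
from h import *
togo(.583,-.09,.098)"
```

```text
clock: 5.3
position: [0.5834, -0.09, 0.0986]
tool_rot: [-0.0, 0.785, 0.62, -0.0]
contact_force: [0.1, -0.4, -0.3]
finger_gap: 0.0724
gripper_force: 0.0
clock: 6.0
position: [0.5844, -0.0901, 0.0996]
tool_rot: [0.001, 0.784, 0.62, 0.001]
contact_force: [0.6, -0.0, 5.9]
finger_gap: 0.051
gripper_force: 41.3
t 6.0 pos [ 0.5844 -0.0901  0.0996] yaw 1.3378 togo tool [-0.0002 -0.0014  0.0016] F [ 0.6 -0.   5.9] gap 0.051 grip 41.3
```

```bash
python3 -m pendant '[[[0,0,-0.02,0],[0,0,-0.03,0],[0,0,-0.03,0],[0,0,-0.02,0],[0,0,0,0]]]'; python3 -m pendant '[[[0.018,-0.006,0,0],[0.035,-0.011,0,0],[0.04,-0.013,0,0],[0.045,-0.014,0,0],[0.045,-0.014,0,0],[0.045,-0.014,0,0],[0.045,-0.014,0,0],[0.04,-0.013,0,0],[0.035,-0.012,0,0],[0.02,-0.008,0,0]]]'; python3 -m pendant '[[[0,0,0,0],[0,0,0,0],[0,0,0,0]]]'
python3 - <<'E'
from h import *
togo(.5525,.296,.0756)
C={n:cap(n,n+'p.png') for n in('side','top')}
for t in('pad','form'): print(t,[(n,env.search_frame(n,t)[:2]) for n in C])
V=np.vstack([C[n]['image'][r:r+150,c:c+200] for n,r,c in(('side',220,150),('top',130,140))])
cv2.imwrite('pics/a2.png',cv2.cvtColor(cv2.resize(V,None,fx=2,fy=2,interpolation=cv2.INTER_CUBIC),cv2.COLOR_RGB2BGR))
E
```

```text
clock: 6.5
position: [0.5849, -0.0901, 0.2011]
tool_rot: [0.002, 0.785, 0.62, 0.002]
contact_force: [1.0, -0.9, -2.3]
finger_gap: 0.0507
gripper_force: 42.5
clock: 7.5
position: [0.5515, 0.2982, 0.1963]
tool_rot: [-0.0, 0.784, 0.621, -0.001]
contact_force: [0.8, -1.2, -2.8]
finger_gap: 0.051
gripper_force: 42.4
clock: 7.8
position: [0.5525, 0.2946, 0.1975]
tool_rot: [-0.0, 0.785, 0.62, -0.001]
contact_force: [-1.0, -0.4, -1.9]
finger_gap: 0.0509
gripper_force: 42.4
t 7.8 pos [0.5525 0.2946 0.1975] yaw 1.3371 togo tool [ 0.0014 -0.0002  0.1219] F [-1.  -0.4 -1.9] gap 0.0509 grip 42.4
pad [('side', [{'pixel': [229.4, 324.2], 'p': 0.73}, {'pixel': [373.8, 194.6], 'p': 0.35}]), ('top', [{'pixel': [212.0, 185.2], 'p': 0.78}, {'pixel': [196.5, 175.1], 'p': 0.38}])]
form [('side', [{'pixel': [218.1, 276.5], 'p': 0.56}]), ('top', [{'pixel': [197.1, 174.0], 'p': 0.59}])]
```

View pics/a2.png

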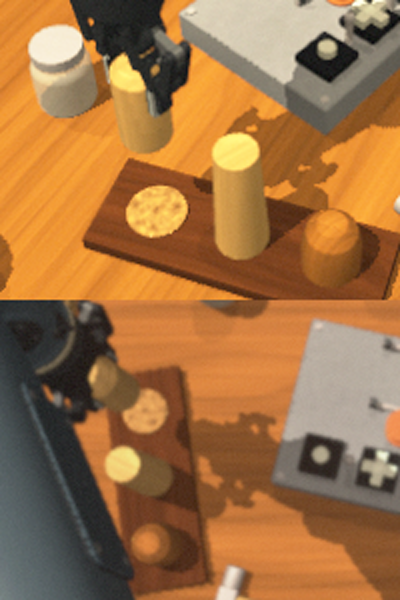

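The form hangs upright above the pad: side view form base (145,150) over pad (157,210), top view form (115,385) next to pad (145,410). I'll lower it until I feel contact.

```bash
python3 -m pendant '[[[0.001,0,0.03,0],[0,0,0.03,0],[0,0,0.03,0],[0,0,0.02,0],[0,0,0.007,0],[0,0,0,0],[0,0,0,0]]]';  python3 -m pendant '[[[0,0,0.002,0],[0,0,0,0],[0,0,0,0]]]'; python3 -c "
from h import *
togo(.5525,.296,.0756)"
```

```text
clock: 8.8
position: [0.5537, 0.2968, 0.0825]
tool_rot: [0.0, 0.785, 0.62, 0.001]
contact_force: [-0.1, 0.4, -1.2]
finger_gap: 0.0505
gripper_force: 42.4
clock: 9.1
position: [0.5532, 0.2967, 0.0799]
tool_rot: [0.0, 0.785, 0.62, 0.0]
contact_force: [-0.0, 0.2, -2.0]
finger_gap: 0.0507
gripper_force: 42.4
t 9.1 pos [0.5532 0.2967 0.0799] yaw 1.3378 togo tool [-0.0008 -0.0005  0.0043] F [-0.   0.2 -2. ] gap 0.0507 grip 42.4
```

```bash
python3 -m pendant '[[[0,0,0.002,0],[0,0,0,0],[0,0,0,0]]]';  python3 -m pendant '[[[0,0,0.001,0],[0,0,0,0],[0,0,0,0]]]';  python3 -m pendant '[[[0,0,0.001,0],[0,0,0,0],[0,0,0,0]]]'
```

```text
clock: 9.4
position: [0.5529, 0.2966, 0.0773]
tool_rot: [-0.0, 0.784, 0.62, -0.0]
contact_force: [-0.5, -0.4, -2.1]
finger_gap: 0.0507
gripper_force: 42.4
clock: 9.7
position: [0.5529, 0.2966, 0.0763]
tool_rot: [-0.0, 0.785, 0.62, -0.0]
contact_force: [-0.5, 0.5, -2.3]
finger_gap: 0.0509
gripper_force: 42.4
clock: 10.0
position: [0.5531, 0.2967, 0.0756]
tool_rot: [-0.0, 0.785, 0.62, 0.0]
contact_force: [-0.2, 0.2, 2.0]
finger_gap: 0.0509
gripper_force: 42.6
```

```bash
python3 -m pendant '[[[0,0,0,0],[0,0,0,0],[0,0,0,0],[0,0,0,0],[0,0,0,0],[0,0,0,0]]]' 85;  python3 -m pendant '[[[0,0,-0.01,0],[0,0,-0.02,0],[0,0,-0.03,0],[0,0,-0.04,0],[0,0,-0.03,0],[-0.03,0,0,0],[-0.045,0,0,0],[-0.045,0,0,0],[-0.03,0,0,0],[0,0,0,0]]]'
python3 - <<'E'
from h import *
togo(.4661,-.0334,.11)
C={n:cap(n) for n in('side','top')}
for t in('pad','form'): print(t,[(n,env.search_frame(n,t)[:2]) for n in C])
V=np.vstack([C[n]['image'][r:r+150,c:c+200] for n,r,c in(('side',220,150),('top',130,140))])
cv2.imwrite('pics/a3.png',cv2.cvtColor(cv2.resize(V,None,fx=2,fy=2,interpolation=cv2.INTER_CUBIC),cv2.COLOR_RGB2BGR))
E
```

```text
clock: 10.6
position: [0.553, 0.2966, 0.0753]
tool_rot: [-0.0, 0.785, 0.62, 0.0]
contact_force: [-0.1, -0.6, -0.3]
finger_gap: 0.0726
gripper_force: 0.0
clock: 11.6
position: [0.5173, 0.1476, 0.2066]
tool_rot: [0.0, 0.785, 0.619, 0.0]
contact_force: [-0.8, 0.7, 0.4]
finger_gap: 0.0728
gripper_force: 0.0
t 11.6 pos [0.5173 0.1476 0.2066] yaw 1.3347 togo tool [-0.1879 -0.0075  0.0967] F [-0.8  0.7  0.4] gap 0.0728 grip 0.0
pad [('side', []), ('top', [])]
form [('side', [{'pixel': [227.8, 311.0], 'p': 0.82}]), ('top', [])]
```

View pics/a3.png

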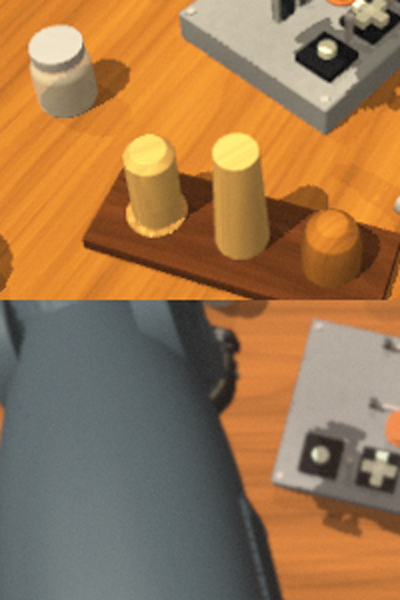

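The side view shows the form upright on the cork at (155,185), with an even rim of pad showing around its base (157,215). Next is the square key with the fingers shut.

```bash
python3 -m pendant '[[[-0.02,0,0,0],[-0.035,0,0,0],[-0.045,-0.001,0,0],[-0.045,-0.001,0,0],[-0.045,-0.001,0,0],[-0.045,-0.001,0,0],[-0.045,-0.001,0,0],[-0.035,-0.001,0,0],[-0.025,-0.001,0,0],[-0.008,-0.001,0,0]]]' 0 40;  python3 -m pendant '[[[0,0,0.02,0],[0,0,0.03,0],[0,0,0.03,0],[0,0,0.02,0],[0,0,0,0],[0,0,0,0]]]'
python3 - <<'E'
from h import *
togo(.4292,-.1891,.069)
E
```

```text
clock: 12.9
position: [0.4302, -0.1876, 0.2052]
tool_rot: [-0.0, 0.785, 0.62, -0.0]
contact_force: [1.2, -0.2, -0.0]
finger_gap: -0.0002
gripper_force: 0.0
clock: 13.5
position: [0.4307, -0.1854, 0.1056]
tool_rot: [-0.0, 0.784, 0.621, -0.0]
contact_force: [0.0, -0.9, 0.5]
finger_gap: 0.0001
gripper_force: 0.0
t 13.5 pos [ 0.4307 -0.1854  0.1056] yaw 1.339 togo tool [-0.0039 -0.0006  0.0366] F [ 0.  -0.9  0.5] gap 0.0001 grip 0.0
```

```bash
python3 -m pendant '[[[-0.002,0,0,0],[-0.002,0,0.01,0],[0,0,0.015,0],[0,0,0.008,0],[0,0,0,0],[0,0,0,0]]]';  python3 -m pendant '[[[0,0,0.004,0],[0,0,0.003,0],[0,0,0,0],[0,0,0,0]]]'; python3 -m pendant '[[[0,0,0.002,0],[0,0,0.001,0],[0,0,0,0],[0,0,0,0]]]'
```

```text
clock: 14.1
position: [0.4293, -0.1901, 0.0725]
tool_rot: [-0.0, 0.785, 0.62, 0.0]
contact_force: [0.8, 0.6, -0.1]
finger_gap: -0.0002
gripper_force: 0.0
clock: 14.5
position: [0.4299, -0.1903, 0.0657]
tool_rot: [0.001, 0.785, 0.62, 0.0]
contact_force: [2.3, -0.1, 4.1]
finger_gap: -0.0003
gripper_force: 1.8
clock: 14.9
position: [0.4298, -0.1903, 0.0625]
tool_rot: [0.0, 0.785, 0.62, 0.0]
contact_force: [2.9, -1.9, 4.6]
finger_gap: 0.0004
gripper_force: 2.4
```

```bash
python3 -m pendant '[[[0,0,0.0015,0],[0,0,0,0],[0,0,0,0]]]';  python3 -m pendant '[[[0,0,0.001,0],[0,0,0,0],[0,0,0,0]]]'
```

```text
clock: 15.2
position: [0.4299, -0.1903, 0.0611]
tool_rot: [0.001, 0.785, 0.62, 0.0]
contact_force: [3.0, -2.1, 5.9]
finger_gap: 0.0006
gripper_force: 2.6
clock: 15.5
position: [0.4299, -0.1903, 0.0609]
tool_rot: [0.001, 0.785, 0.62, 0.0]
contact_force: [0.1, -0.6, 16.2]
finger_gap: 0.0002
gripper_force: 8.5
```

```bash
python3 -m pendant '[[[0,0,-0.02,0],[0,0,-0.03,0],[0,0,-0.01,0],[0.02,0,0,0],[0.03,0,0,0],[0.04,0,0,0],[0.035,0,0,0],[0.025,0,0,0],[0.01,-0.001,0,0],[0,0,0,0]]]';  python3 -m pendant '[[[0,0,0,0],[0,0,0,0]]]'
python3 - <<'E'
from h import *
togo(.4661,-.0334,.069)
E
```

```text
clock: 16.5
position: [0.4644, -0.0332, 0.1191]
tool_rot: [-0.001, 0.784, 0.621, -0.001]
contact_force: [1.4, 0.1, -0.7]
finger_gap: -0.0001
gripper_force: 0.0
clock: 16.7
position: [0.4648, -0.035, 0.1196]
tool_rot: [-0.0, 0.785, 0.62, -0.0]
contact_force: [-0.1, -0.8, 0.4]
finger_gap: 0.0001
gripper_force: 0.0
t 16.7 pos [ 0.4648 -0.035   0.1196] yaw 1.3367 togo tool [0.0019 0.001  0.0506] F [-0.1 -0.8  0.4] gap 0.0001 grip 0.0
```

```bash
python3 -m pendant '[[[0.001,0.001,0.01,0],[0.001,0,0.02,0],[0,0,0.015,0],[0,0,0.005,0],[0,0,0,0],[0,0,0.005,0],[0,0,0.002,0],[0,0,0,0],[0,0,0,0]]]'; python3 -m pendant '[[[0,0,0.0015,0],[0,0,0,0],[0,0,0,0]]]'; python3 -m pendant '[[[0,0,0.001,0],[0,0,0,0],[0,0,0,0]]]'
```

```text
clock: 17.6
position: [0.4669, -0.0327, 0.0632]
tool_rot: [0.0, 0.785, 0.62, 0.0]
contact_force: [-2.3, -2.2, 4.9]
finger_gap: 0.0002
gripper_force: 2.3
clock: 17.9
position: [0.4669, -0.0326, 0.0616]
tool_rot: [0.0, 0.785, 0.62, 0.0]
contact_force: [-1.4, -3.6, 4.4]
finger_gap: -0.0002
gripper_force: 2.6
clock: 18.2
position: [0.4669, -0.0326, 0.061]
tool_rot: [0.0, 0.785, 0.62, 0.0]
contact_force: [-4.0, -3.8, 11.5]
finger_gap: -0.0001
gripper_force: 5.6
```

```bash
python3 -m pendant '[[[0,0,-0.02,0],[0,0,-0.03,0],[0,0,-0.007,0],[-0.015,0,0,0],[-0.025,0,0,0],[-0.025,0,0,0],[-0.016,0,0,0],[0,0,0,0],[0,0,0,0]]]'
python3 - <<'E'
from h import *
togo(.4477,-.1112,.069)
E
```

```text
clock: 19.1
position: [0.448, -0.111, 0.117]
tool_rot: [-0.0, 0.785, 0.62, 0.0]
contact_force: [0.6, 0.3, 0.1]
finger_gap: -0.0002
gripper_force: 0.0
t 19.1 pos [ 0.448 -0.111  0.117] yaw 1.337 togo tool [-0.0003 -0.0002  0.048 ] F [0.6 0.3 0.1] gap -0.0002 grip 0.0
```

```bash
python3 -m pendant '[[[0,0,0.01,0],[0,0,0.02,0],[0,0,0.013,0],[0,0,0.004,0],[0,0,0,0],[0,0,0.005,0],[0,0,0.002,0],[0,0,0,0],[0,0,0,0]]]'; python3 -m pendant '[[[0,0,0.0015,0],[0,0,0,0],[0,0,0,0]]]'; python3 -m pendant '[[[0,0,0.001,0],[0,0,0,0],[0,0,0,0]]]'
```

```text
clock: 20.0
position: [0.4484, -0.111, 0.0637]
tool_rot: [0.0, 0.784, 0.62, 0.001]
contact_force: [0.5, 3.4, 4.5]
finger_gap: 0.0003
gripper_force: 2.2
clock: 20.3
position: [0.4483, -0.1112, 0.062]
tool_rot: [0.0, 0.784, 0.62, 0.0]
contact_force: [1.7, 4.8, 4.6]
finger_gap: 0.0002
gripper_force: 2.5
clock: 20.6
position: [0.4484, -0.1112, 0.0611]
tool_rot: [0.0, 0.785, 0.62, 0.0]
contact_force: [1.2, 4.1, 5.0]
finger_gap: 0.0001
gripper_force: 3.0
```

```bash
python3 -m pendant '[[[0,0,0.001,0],[0,0,0,0],[0,0,-0.02,0],[0,0,-0.04,0],[0,0,-0.04,0],[0,0,-0.02,0],[0,0,0,0],[0,0,0,0]]]'; python3 -m pendant '[[[-0.01,0.015,0,0],[-0.015,0.035,0,0],[-0.015,0.035,0,0],[-0.013,0.03,0,0],[-0.006,0.015,0,0],[0,0,0,0],[0,0,0,0]]]' 55 30
python3 - <<'E'
from h import *
togo(.561,-.198,.09)
C=cap('side')
print(env.search_frame('side','guard_grip'),env.search_frame('side','form')[:1])
V=C['image'][100:250,220:420]
cv2.imwrite('pics/a4.png',cv2.cvtColor(cv2.resize(V,None,fx=3,fy=3,interpolation=cv2.INTER_CUBIC),cv2.COLOR_RGB2BGR))
E
```

```text
clock: 21.4
position: [0.4477, -0.1116, 0.1794]
tool_rot: [0.0, 0.785, 0.62, -0.0]
contact_force: [-0.4, -0.4, -0.8]
finger_gap: 0.0001
gripper_force: 0.0
clock: 22.1
position: [0.5597, -0.1984, 0.1779]
tool_rot: [-0.001, 0.785, 0.62, -0.001]
contact_force: [-1.0, 0.5, 0.0]
finger_gap: 0.047
gripper_force: 0.0
t 22.1 pos [ 0.5597 -0.1984  0.1779] yaw 1.3374 togo tool [0.0007 0.0015 0.0879] F [-1.   0.5  0. ] gap 0.047 grip 0.0
[{'pixel': [331.3, 179.4], 'p': 0.9}] [{'pixel': [230.8, 311.6], 'p': 0.9}]
```

View pics/a4.png

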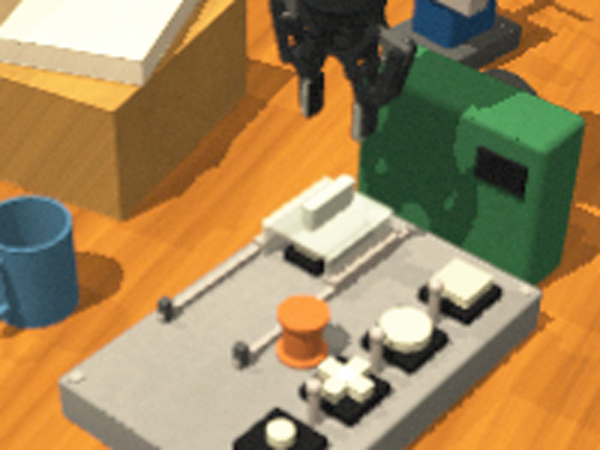

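The side view shows the open fingers directly above the fin (328,200 in the crop). The guard, reel and keys are unchanged.

```bash
python3 -m pendant '[[[0,0.001,0.02,0],[0,0,0.03,0],[0,0,0.02,0],[0,0,0.012,0],[0,0,0,0],[0,0,0,0]]]'; python3 -m pendant '[[[0,0,0,0],[0,0,0,0],[0,0,0,0],[0,0,0,0],[0,0,0,0],[0,0,0,0]]]' 0 25; python3 -c "
from h import *
togo(.561,-.198,.09)"
```

```text
clock: 22.85
position: [0.562, -0.1988, 0.0987]
tool_rot: [0.0, 0.784, 0.62, 0.0]
contact_force: [-0.5, 0.1, 0.4]
finger_gap: 0.0467
gripper_force: 0.0
clock: 23.45
position: [0.5633, -0.1993, 0.099]
tool_rot: [0.001, 0.784, 0.62, 0.001]
contact_force: [5.6, -0.4, 5.9]
finger_gap: 0.0132
gripper_force: 31.1
t 23.45 pos [ 0.5633 -0.1993  0.099 ] yaw 1.3379 togo tool [ 0.0007 -0.0026  0.009 ] F [ 5.6 -0.4  5.9] gap 0.0132 grip 31.1
```

```bash
python3 -m pendant '[[[0.005,0.001,0,0],[0.01,0,0,0],[0.015,0,0,0],[0.015,0,0,0],[0.015,0,0,0],[0.015,0,0,0],[0.015,0,0,0],[0.01,0,0,0],[0.005,0,0,0],[0,0,0,0]]]'; python3 -c "
from h import *
togo(.561,-.198,.09)"
```

```text
clock: 24.45
position: [0.5876, -0.0962, 0.099]
tool_rot: [0.0, 0.784, 0.62, 0.001]
contact_force: [1.0, 1.8, 10.3]
finger_gap: 0.0133
gripper_force: 31.6
t 24.45 pos [ 0.5876 -0.0962  0.099 ] yaw 1.3387 togo tool [-0.1052 -0.0024  0.0089] F [ 1.   1.8 10.3] gap 0.0133 grip 31.6
```

```bash
python3 -m pendant '[[[0.003,0,0,0],[0.002,0,0,0],[0,0,0,0],[0,0,0,0]]]'; python3 -m pendant '[[[0.002,0,0,0],[0,0,0,0],[0,0,0,0]]]'; python3 -c "
from h import *
togo(.5633,-.1993,.09)"
```

```text
clock: 24.85
position: [0.5877, -0.0956, 0.099]
tool_rot: [0.003, 0.785, 0.619, -0.002]
contact_force: [-2.6, -15.3, 10.3]
finger_gap: 0.0129
gripper_force: 31.7
clock: 25.15
position: [0.5877, -0.0954, 0.099]
tool_rot: [0.004, 0.786, 0.619, -0.003]
contact_force: [-4.5, -24.8, 11.0]
finger_gap: 0.0129
gripper_force: 31.8
t 25.15 pos [ 0.5877 -0.0954  0.099 ] yaw 1.3342 togo tool [-0.1066  0.0006  0.01  ] F [ -4.5 -24.8  11. ] gap 0.0129 grip 31.8
```

The guard is at its end stop: the force rises to 25 N with no further travel. I'll ease off the overdrive, release and check from the camera.

```bash
python3 -m pendant '[[[-0.003,0,0,0],[0,0,0,0],[0,0,0,0]]]'; python3 -m pendant '[[[0,0,0,0],[0,0,0,0],[0,0,0,0],[0,0,-0.01,0],[0,0,-0.03,0],[0,0,-0.03,0],[0,0,-0.02,0],[-0.02,0,0,0],[-0.03,0,0,0],[-0.03,0,0,0]]]' 40; python3 -m pendant '[[[-0.02,-0.001,0,0],[-0.007,-0.001,0,0],[0,0,0,0],[0,0,0,0],[0,0,0,0]]]' 0
python3 - <<'E'
from h import *
togo(.5603,-.1996,.069)
C=cap('side')
print(env.search_frame('side','guard_grip')[:1],env.search_frame('side','key_bar_top')[:2],env.search_frame('side','form')[:1])
q=[.525,-.0885,-.233];c,s=np.cos(q[2]),np.sin(q[2])
for y in(.004,.01): print(y,proj(C,[[q[0]+c*.06-s*y,q[1]+s*.06+c*y,.111]]))
V=C['image'][100:250,220:420]
cv2.imwrite('pics/a5.png',cv2.cvtColor(cv2.resize(V,None,fx=3,fy=3,interpolation=cv2.INTER_CUBIC),cv2.COLOR_RGB2BGR))
E
```

```text
clock: 25.45
position: [0.5877, -0.0956, 0.099]
tool_rot: [0.002, 0.785, 0.619, -0.001]
contact_force: [-2.3, -11.8, 11.3]
finger_gap: 0.0128
gripper_force: 31.7
clock: 26.45
position: [0.5694, -0.1711, 0.1887]
tool_rot: [0.0, 0.784, 0.621, 0.0]
contact_force: [0.4, -0.1, 0.6]
finger_gap: 0.0342
gripper_force: 0.0
clock: 26.95
position: [0.5616, -0.1957, 0.1879]
tool_rot: [-0.0, 0.784, 0.621, 0.0]
contact_force: [0.3, -0.1, -0.1]
finger_gap: 0.0001
gripper_force: 0.0
t 26.95 pos [ 0.5616 -0.1957  0.1879] yaw 1.3389 togo tool [-0.0042 -0.0004  0.1189] F [ 0.3 -0.1 -0.1] gap 0.0001 grip 0.0
[{'pixel': [302.6, 194.6], 'p': 0.81}] [{'pixel': [331.6, 174.8], 'p': 0.5}, {'pixel': [230.0, 188.7], 'p': 0.43}] [{'pixel': [229.0, 311.7], 'p': 0.9}]
0.004 [[305.20899119 181.71802062]]
0.01 [[303.62104372 182.84494891]]
```

View pics/a5.png

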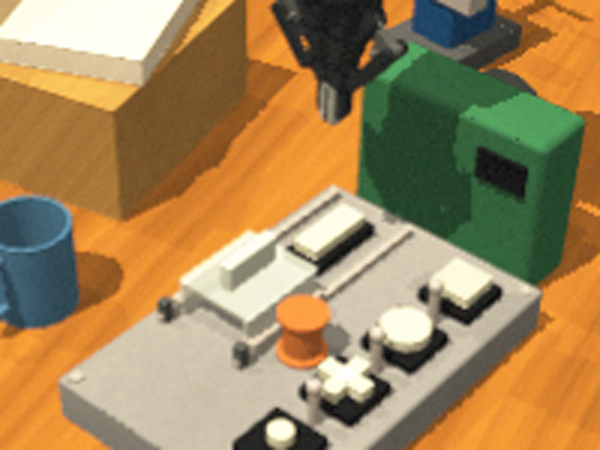

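The guard sits against both track stops (crop 165,308 and 241,352) and the bar key is exposed at (330,230). Pressing it now.

```bash
python3 -c "
from h import *
C=cap('side');print(atz(C,[330,176.7],.069))"; python3 -m pendant '[[[-0.004,0,0.02,0],[0,0,0.035,0],[0,0,0.035,0],[0,0,0.02,0],[0,0,0.004,0],[0,0,0,0],[0,0,0,0]]]'; python3 -m pendant '[[[0,0,0.005,0],[0,0,0.005,0],[0,0,0.001,0],[0,0,0,0],[0,0,0,0]]]'
```

```text
[ 0.56028245 -0.19489998  0.069     ]
clock: 27.9
position: [0.5612, -0.2008, 0.0751]
tool_rot: [0.001, 0.784, 0.62, 0.0]
contact_force: [0.5, 0.3, 0.4]
finger_gap: 0.0004
gripper_force: 0.0
clock: 28.4
position: [0.5613, -0.2009, 0.0635]
tool_rot: [0.001, 0.785, 0.62, 0.001]
contact_force: [3.6, -0.3, 4.0]
finger_gap: -0.0003
gripper_force: 2.2
```

```bash
python3 -m pendant '[[[0,0,0.002,0],[0,0,0.001,0],[0,0,0,0],[0,0,0,0]]]'; python3 -m pendant '[[[0,0,0.001,0],[0,0,0,0],[0,0,0,0]]]'; python3 -m pendant '[[[0,0,-0.02,0],[0,0,-0.04,0],[0,0,-0.04,0],[0,0,-0.04,0],[0,0,0,0],[0,0,0,0],[0,0,0,0]]]'
python3 - <<'E'
from h import *
C=cap('side')
print(env.search_frame('side','guard_grip')[:1],env.search_frame('side','form')[:1])
V=C['image'][100:360,140:440]
cv2.imwrite('pics/a6.png',cv2.cvtColor(cv2.resize(V,None,fx=2,fy=2,interpolation=cv2.INTER_CUBIC),cv2.COLOR_RGB2BGR))
E
```

```text
clock: 28.8
position: [0.5613, -0.2009, 0.061]
tool_rot: [0.001, 0.785, 0.62, 0.001]
contact_force: [2.8, -0.1, 11.3]
finger_gap: -0.0003
gripper_force: 5.6
clock: 29.1
position: [0.5613, -0.2009, 0.0609]
tool_rot: [0.001, 0.785, 0.62, 0.001]
contact_force: [-0.5, -0.2, 19.9]
finger_gap: 0.0001
gripper_force: 9.7
clock: 29.8
position: [0.5592, -0.2002, 0.1972]
tool_rot: [-0.001, 0.785, 0.62, -0.001]
contact_force: [-0.0, -0.1, -0.1]
finger_gap: -0.0001
gripper_force: 0.0
[{'pixel': [300.5, 195.3], 'p': 0.79}] [{'pixel': [227.4, 310.7], 'p': 0.68}]
```

View pics/a6.png

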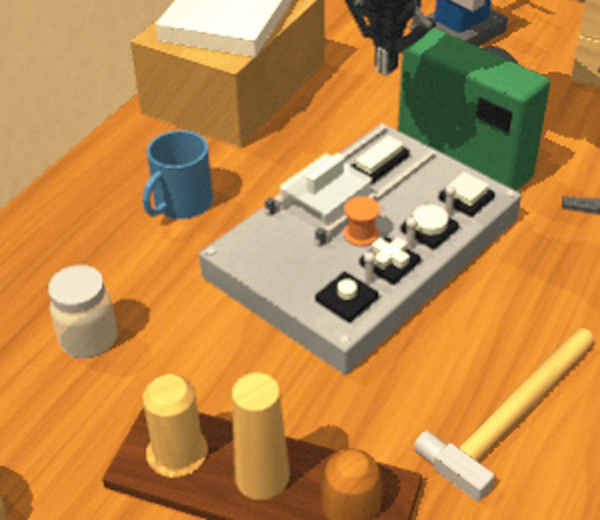

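The form is upright on the pad at (175,425), the guard is at its stops (320,190), every key is up, and the arm is clear.

```bash
python3 -c "
from station import env
print(env.finish_job())"
```

```text
the job is handed in; nothing more can be done
None
```

I did every step in order and handed the job in at about 30 s of the 70 s limit; `finish_job` returned no verdict, but the last picture showed the form upright on the pad, the guard at its stops, all keys up and the arm clear.

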